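Slide a car lamp to the test station and hold its bayonet insert home

ROBOT

A 7-joint arm with a two-finger parallel gripper is mounted at the origin on the work surface. World frame = base frame: x ahead of the robot, y to its left, z up, the work surface at z = 0. Lengths are in m, angles in rad, forces in N, time in s.
With the tool pointing down it reaches from about 0.35 to 0.9 m from the base axis. Payload 8.1 kg.
Tool frame: the origin (TCP) lies on the centre line of the jaws, within the pads' length; the fingertips stand 8 mm ahead of it and the grasp point (between the pads) lies 11 mm behind it (robot.tcp_to_tips is the distance from the TCP to the fingertips, in m); x points along the fingers, y is the direction in which the jaws open and shut, and the axes are right-handed (so a half turn about x gives the same grasp; the last joint's range is limited). The gripper opens to 92 mm and grips with 3 to 60 N. Pads are 19 mm wide; open, the fingers measure 130 mm over their backs; the gripper's body (75 mm by 190 mm) begins 47 mm behind the grasp point.
Start: joints at [1.044, 0.434, 0.025, 1.573, -0.012, 1.134, -0.075], TCP at [0.257, -0.57, 0.2] pointing down, gripper open.
Joint ranges: [-2.62, 2.62], [-0.44, 2.09], [-1.27, 1.32], [0.08, 2.57], [-1.32, 4.46], [0.12, 2], [-2.74, 2.74]. Speed limits (rad/s): [2.22, 2.22, 3.01, 3.01, 3.14, 3.14, 3.14].

INTERFACE

Orientations are given as a rotation vector (axis times angle).
In Python, from station import observe, vision, robot gives the robot as it stands. The module is installed in compiled form; this text tells all that it offers.
- The arm moves only by the tool move_arm, never from a script. Its argument "increments" is text: rows parted by semicolons, each of 5 numbers parted by spaces: the shift along the tool's x, y, z in m, then the turn about the tool's x in rad, then the closure in counts, from 0 (fully open) to 255 (shut). A call has 1 to 5 rows; each row is the pose to reach, as a shift and turn from the pose measured when the call began, along the tool's axes at that moment; what a row does not reach only later rows make up. A row lasts 1/8 s, in which the tool goes at most 62.5 mm and 10.7 degrees, less where a joint would pass 70% of its speed; a pose out of reach is approached as far as the arm can. A call with a gripper value outside its range is refused whole. The fingers move at their own pace and stop on an object; "force" is the grip in N (left out, the last holds). Time passes only in rows, so rows that repeat a pose let the fingers close. It gives the time, the measured TCP pose, the force and the opening at its end, in the units of the state.
- observe(): the state, without advancing time (a new reading comes with each control period).
- vision.read_camera(name): name is "scene" or "top" or "wrist"; returns (picture, depth): 400x640x3 uint8, red, green, blue; 400x640 float32, m along the optical axis (not along the pixel's ray), 0 where there is no reading.
- vision.get_calibration(name): a dict with "fx", "fy", "cx", "cy" (pixels), "k1" (the pictures are not rectified: a ray, as slopes to the right and down, at radius r is drawn at 1 + k1 r^2 times it, then the intrinsics apply), "world_to_cam" (4x4, takes a point from world to camera coordinates); the wrist camera has in their place "mount" (4x4, takes a point from camera to tool coordinates, whose origin is the TCP and whose axes are the tool frame's). Camera axes: x right, y down, z forward; pixel columns grow to the right and rows downward; lengths in m; the calibration is good to about 2 mm. A picture is of the moment at which its call begins: read the wrist's pose just before it. get_calibration takes no time and is no camera call.
- robot.finish_job(): hands the job in, once; it reports no verdict.
The state is a dict: "clock": time; "joint_pos": joint angles; "joint_vel": joint speeds; "effort": joint torques, N m; "ee_pos": TCP position; "eef_rot": TCP orientation; "wrist_force": force on the tool from outside, world axes, zero at the start; "ft_torque": the same for the moment, N m; "width": finger opening in m.
Only numpy, scipy, OpenCV 4.12 (cv2) and the standard library are available. Lean on these libraries where they do the work, as an engineer would, in place of code of your own. Each camera call takes 0.05 s, during which the arm holds its last target.

TASK

Push the lamp carrier along its rail until it clicks into the test station beside the contact block. Then take the lamp insert with the flat wing grip (not the plug with the round knob), put it into the lamp's spring socket, press it down until its flange is flush on the socket, and twist it a quarter turn clockwise (seen from above) against the spring as far as it goes. The socket springs back if let go, so finish while still gripping the insert, pressed flush and fully turned, with the carrier still at the station and the plug, tin and spanner left alone.

Things in the scene. Friction and masses are not known exactly. Their poses are not given: they have to be found in the camera images.
- rail: Fixed steel slide rail, 370 mm long along its own y, 90 wide (x), two 12 mm bars up to 28 mm high; low end stops up to 36 mm high. Its origin is on the bench under the station. The carrier moves along the rail's +y. A grey contact block (30 x 50 mm, 62 high) stands at x = +85 mm, y = 0 of the rail and marks the station.
- station (a point): Point on the rail, 88 mm above the bench: where the centre of the socket's mouth is when the carrier is at the station.
- carrier (a joint): Travel of the carrier along the rail's +y, m, 0 to 0.175; 0.150 is the station detent, where a sprung roller drops between two bumps. It starts at 0 to 0.06. Sliding takes 2.5 N plus a drag of 25 N per m/s, entering the detent about 9 N, leaving it forwards about 19 N, backwards about 9 N. Slow pushing (0.06 m/s) stops it well; it does not roll on.
- push_face (a point): Centre of the outer (rail -y) face of the aluminium push plate at the carrier's trailing end, 70 mm above the bench, to be pushed towards rail +y. Plate 70 mm wide across the rail, 10 thick, from 32 to 88 mm above the bench; its outer face is 70 mm behind the socket's axis. Carrier, rail and socket share the rail's axes.
- socket_mouth (a point): Centre of the lamp socket's top face on the carrier, 88 mm above the bench; z up. Bore 38 mm across, outside 68. The 6 mm thick steel lip round the bore has two opposite notches for the lugs, 13 mm wide, on the x axis of this frame, reaching 26 mm from the axis. The black lamp housing around it is 78 mm high above the bench.
- plunger (a joint): How far the socket's brass centre plunger is pressed down, m. 0 is free, its top 8 mm below the mouth; an insert resting on it has its lugs part-way in the notches. 0.008 is where the lugs come free under the lip, 0.014 is the insert's flange flush on the socket. Spring: 4 N at first, about 10.5 N when flush.
- rotor (a joint): Turn of the sprung ring in the socket that the lugs push round, rad, growing clockwise from above: 0 free, 1.3 at its stop. The lugs meet it after up to 0.3 rad of free twist, so the insert turns about 1.3 to 1.6 rad from the notches to the stop. Torque 0.04 N m at first, 0.13 N m at the stop.
- insert: Loose grey plastic lamp insert, 0.09 kg, 61 mm high, standing upright on the bench; origin at the centre of its underside, z up. Barrel 34 mm across (foot chamfered 4 mm) to 22 mm height, with two lugs along +x and -x, 8 mm wide, reaching 24.5 mm from the axis, 4 to 10 mm above the underside; flange 52 mm across from 22 to 27 mm; wing above. Half a turn about z makes no difference.
- plug: Bystander: loose grey plastic blanking plug of the same diameter, with a round knob 24 mm across, 52 mm high, no lugs. Origin under its centre.
- grease_tin: Bystander: tin 68 mm across and 75 high, upright; origin under its centre.
- spanner: Bystander: spanner 170 mm long lying beyond the rail, origin under its middle.
- wing (a point): Middle of the insert's upright wing grip, 44 mm above its underside, same axes as the insert. The wing is 40 mm long along x (its ends stand over the two lugs), 14 mm thick along y, from 27 to 61 mm above the underside: pinch it along y.
Mind the look-alikes: they are no part of the job. What is shaped like the insert but green is not meant.

How it is judged:
By the outcome, as a careful person would: the job done as asked, in the order asked, and still so for the second after the job is handed in, while the arm keeps its last pose, push and grip.
It also fails if it takes over 64 s, if anything falls off the work surface, if the arm or the gripper's body presses on something with over 40 N, if the wrist force passes 120 N, or if a joint passes its speed limit or range.

## Working session

There is one attempt and no reset: what is moved stays moved. The work goes in short steps, Python scripts to look and compute and a tool call to move; the robot and the scene stay as the last step left them, time stands still between calls to the robot, and variables do not carry over. Pictures are saved under pics/ and viewed, and the job is handed in when it is done.

Besides the shell and the picture viewer there is one more tool, called after "Emit:" by a JSON object that holds its "op" and its "data", one argument or row to a line. move_arm: Moves the arm, as the interface text tells. Its arguments: {"type":"object","properties":{"increments":{"type":"string"},"force":{"type":"number"}},"required":["increments"]}

```bash
mkdir -p pics; cat > h.py <<'E'
import numpy as np, cv2
from scipy.spatial.transform import Rotation as R
from station import observe, vision, robot
def grab(n,tag):
    s=observe(); p,d=vision.read_camera(n)
    cv2.imwrite(f'pics/{tag}.png',cv2.cvtColor(p,cv2.COLOR_RGB2BGR)); np.savez(f'pics/{tag}.npz',p=p,d=d,ee=s['ee_pos'],rot=s['eef_rot'])
    return p,d,s
def cal(n,s=None):
    c=vision.get_calibration(n)
    if n=='wrist':
        T=np.eye(4);T[:3,:3]=R.from_rotvec(s['eef_rot']).as_matrix();T[:3,3]=s['ee_pos']
        C=T@np.array(c['mount'])
    else: C=np.linalg.inv(np.array(c['world_to_cam']))
    return c,C
def rays(c,C,uv):
    uv=np.asarray(uv,float).reshape(-1,2)
    xd=(uv[:,0]-c['cx'])/c['fx'];yd=(uv[:,1]-c['cy'])/c['fy']
    x,y=xd.copy(),yd.copy()
    for _ in range(20):
        f=1+c['k1']*(x*x+y*y);x,y=xd/f,yd/f
    return np.c_[x,y,np.ones(len(x))]
def onplane(c,C,uv,z):
    r=rays(c,C,uv)@C[:3,:3].T;o=C[:3,3]
    return o+r*((z-o[2])/r[:,2])[:,None]
def pts(c,C,d):
    v,u=np.mgrid[:400,:640]
    r=rays(c,C,np.c_[u.ravel(),v.ravel()])
    P=(r*d.ravel()[:,None])@C[:3,:3].T+C[:3,3]
    return P.reshape(400,640,3)
E
python3 - <<'E'
from h import *
for n in ['scene','top','wrist']:
    p,d,s=grab(n,n+'0'); c,C=cal(n,s); print(n,C.round(3).tolist(),c['fx'],c['k1'],(d>0).mean())
print(observe(), robot.tcp_to_tips)
E
```

```text
scene [[-0.561, 0.481, -0.673, 1.257], [0.828, 0.338, -0.448, 0.546], [0.012, -0.809, -0.588, 0.667], [0.0, 0.0, 0.0, 1.0]] 374.5916290495127 -0.04573175970380081 0.98039453125
top [[0.078, -0.972, 0.222, 0.312], [-0.997, -0.074, 0.022, 0.082], [-0.005, -0.223, -0.975, 1.438], [0.0, 0.0, 0.0, 1.0]] 518.4216839701272 0.031764602995835174 0.99605859375
wrist [[0.412, -0.874, -0.259, 0.328], [-0.911, -0.395, -0.116, -0.537], [-0.001, 0.284, -0.959, 0.384], [0.0, 0.0, 0.0, 1.0]] 316.12070320413443 -0.020427003307891607 0.99620703125
{'clock': 0.15, 'joint_pos': array([ 1.04439866,  0.43505226,  0.02495986,  1.57383883, -0.0115787 ,
        1.13402811, -0.07509169]), 'joint_vel': array([ 0.00042589, -0.00269254,  0.00056652, -0.00329576, -0.00098942,
       -0.00011369, -0.00037548]), 'effort': array([ 1.96968591e-03, -6.68267512e+01,  9.86287482e-01, -3.14694142e+01,
       -6.04630471e-02,  3.94159451e-02,  7.57607745e-05]), 'ee_pos': array([ 0.25680546, -0.56935891,  0.19965081]), 'eef_rot': array([ 1.98757029,  0.42876613, -1.9883142 ]), 'wrist_force': array([ 0.07015886,  0.2155176 , -0.05500098]), 'ft_torque': array([-0.00507234, -0.01208979, -0.01773222]), 'width': 0.0917136640909452} 0.008
```

View pics/scene0.png

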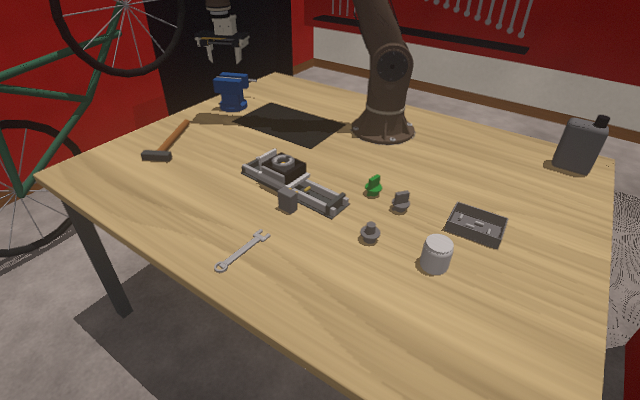

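View pics/top0.png

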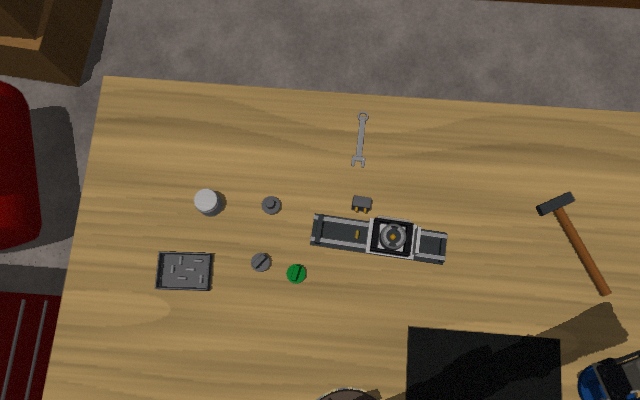

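View pics/wrist0.png

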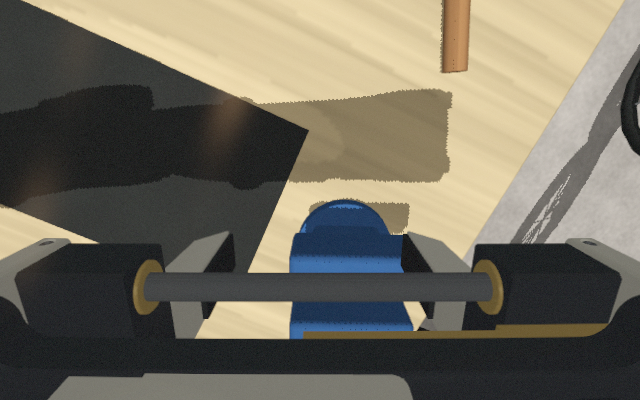

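The top view shows the carrier's socket at (392,237) and the contact block at (361,203). The grey wing insert is at (261,262), the green look-alike at (296,273) and the knob plug at (271,205). I'll measure these next.

```bash
python3 - <<'E'
from h import *
z=np.load('pics/top0.npz');p,d=z['p'],z['d'];c,C=cal('top');P=pts(c,C,d);np.save('pics/P.npy',P)
Z=P[...,2]
im=cv2.cvtColor(p,cv2.COLOR_RGB2BGR)
a=cv2.resize(im[180:300,230:470],None,fx=3.3,fy=3.3,interpolation=cv2.INTER_NEAREST)
cv2.imwrite('pics/topcrop.png',a)
print('bench z',np.median(Z[290:310,200:400]))
b=np.median(Z[290:310,200:400])
for name,(u0,u1,v0,v1),(zl,zh) in [('insert',(245,280,245,285),(.015,.08)),('ins top',(245,280,245,285),(.05,.08)),('plug',(255,290,190,220),(.04,.07)),('tin',(185,230,180,220),(.065,.09)),('block',(345,378,185,215),(.055,.075)),('socket',(370,420,210,265),(.083,.1)),('rail',(300,460,200,275),(.018,.2)),('sp',(345,375,105,170),(.003,.03))]:
    m=np.zeros(Z.shape,bool);m[v0:v1,u0:u1]=1;m&=(Z-b>zl)&(Z-b<zh)
    q=P[m][:,:2].astype(np.float32)
    if len(q)<4: print(name,len(q));continue
    print(name,len(q),cv2.minAreaRect(q),Z[m].mean()-b, q.mean(0))
print('profile along carrier'); 
# heights
H=Z[200:275,305:455]-b
hm=np.clip(H/0.1*255,0,255).astype(np.uint8)
cv2.imwrite('pics/hm.png',cv2.applyColorMap(cv2.resize(hm,None,fx=5,fy=5,interpolation=cv2.INTER_NEAREST),cv2.COLORMAP_JET))
E
```

```text
bench z 0.00011346805381928782
insert 288 ((0.43061742186546326, 0.2680354118347168), (0.04875317960977554, 0.049767814576625824), 3.0500175952911377) 0.03741550969395307 [0.43014067 0.2666885 ]
ins top 86 ((0.43046319484710693, 0.2681041955947876), (0.013895465061068535, 0.03877529501914978), 50.2117805480957) 0.05981485385165498 [0.43065646 0.26761764]
plug 65 ((0.591023325920105, 0.25556451082229614), (0.02306455932557583, 0.02275775745511055), 79.06621551513672) 0.05067880707746675 [0.58991313 0.25500134]
tin 435 ((0.5817159414291382, 0.42477017641067505), (0.05993339791893959, 0.06358655542135239), 5.527378082275391) 0.07388458053235675 [0.58130485 0.4243467 ]
block 206 ((0.6058487892150879, 0.005988363176584244), (0.049539629369974136, 0.042958520352840424), 86.72317504882812) 0.06132087348752142 [0.6102654  0.00557666]
socket 424 ((0.5190652012825012, -0.08954594284296036), (0.12227474898099899, 0.08448377996683121), 85.51644897460938) 0.08781767272836409 [ 0.518357   -0.09505221]
rail 3266 ((0.5319919586181641, -0.02885332703590393), (0.18508680164813995, 0.4090152382850647), 9.805251121520996) 0.05452282971989346 [ 0.5243916  -0.05665327]
sp 601 ((0.8155779242515564, 0.019712109118700027), (0.1965000331401825, 0.08542925119400024), 3.834834098815918) 0.006315940361899279 [0.80944496 0.01917836]
profile along carrier
```

View pics/topcrop.png

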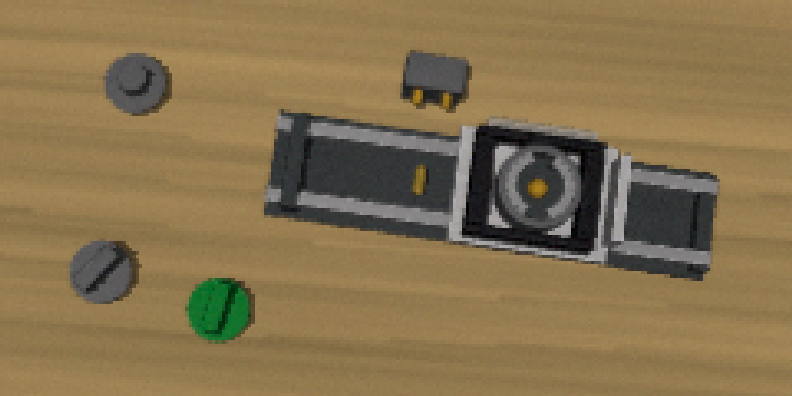

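View pics/hm.png

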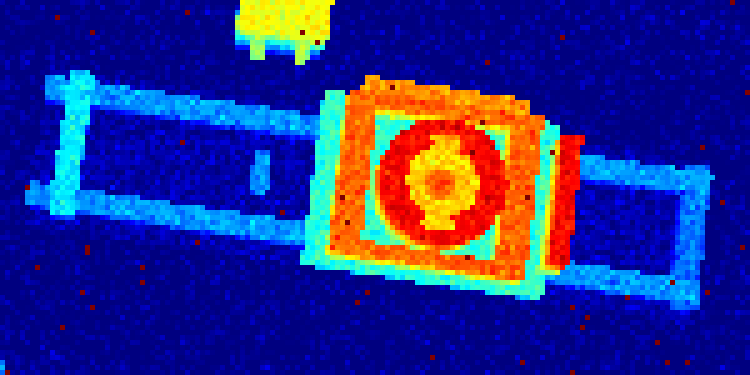

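```bash
python3 - <<'E'
from h import *
P=np.load('pics/P.npy');Z=P[...,2]
m=np.zeros(Z.shape,bool);m[200:275,305:455]=1
# rail bars z 0.02-0.031
q=P[m&(Z>.022)&(Z<.031)][:,:2]
r=cv2.minAreaRect(q.astype(np.float32));print('rail',r)
mt=m&(Z>.082)&(Z<.094)
lab,l=cv2.connectedComponents(mt.astype(np.uint8))[0:2]
for i in range(1,lab):
    k=l==i
    if k.sum()>15: print(i,k.sum(),cv2.minAreaRect(P[k][:,:2].astype(np.float32)),P[k][:,:2].mean(0))
k=np.zeros_like(m);k[210:260,370:412]=1;k&=mt&(cv2.connectedComponents(mt.astype(np.uint8))[1]>0)
# ring circle
for i in range(1,lab):
    kk=l==i
    if kk.sum()>200: print('circ',cv2.minEnclosingCircle(P[kk][:,:2].astype(np.float32)))
# wing direction by PCA etc
k=np.zeros_like(m);k[245:285,245:280]=1;k&=(Z>.055)&(Z<.066)
q=P[k][:,:2];w,V=np.linalg.eigh(np.cov(q.T));print('wing ang deg',np.degrees(np.arctan2(V[1,1],V[0,1])),np.sqrt(w*12))
k=np.zeros_like(m);k[185:215,345:378]=1;k&=(Z>.058)&(Z<.066);print('block',cv2.minAreaRect(P[k][:,:2].astype(np.float32)))
# bars: fit lines
s=observe();print(s['eef_rot'],R.from_rotvec(s['eef_rot']).as_matrix().round(3))
E
```

```text
rail ((0.533164381980896, -0.035021618008613586), (0.1849619746208191, 0.3950818181037903), 9.853755950927734)
3 318 ((0.5206066370010376, -0.08135885000228882), (0.06565992534160614, 0.06577649712562561), 9.800101280212402) [ 0.51994866 -0.08093963]
8 107 ((0.5152335166931152, -0.14497612416744232), (0.011108002625405788, 0.06925313919782639), 85.67900848388672) [ 0.51598323 -0.14513992]
circ ((0.5225700736045837, -0.08065427094697952), 0.03536234050989151)
wing ang deg 139.69958840806362 [0.0140371  0.04041283]
block ((0.6099823713302612, 0.006334738805890083), (0.049290094524621964, 0.03259747475385666), 82.46475982666016)
[ 1.98757029  0.42876613 -1.9883142 ] [[-0.001  0.411 -0.912]
 [ 0.001 -0.912 -0.411]
 [-1.    -0.001  0.   ]]
```

```bash
cat >> h.py <<'E'
def inc(target,yaw=None,s=None):
    s=s or observe();M=R.from_rotvec(s['eef_rot']).as_matrix()
    d=M.T@(np.array(target)-s['ee_pos']);cy=np.arctan2(M[1,1],M[0,1])
    t=0
    if yaw is not None:
        t=-(yaw-cy); t=(t+np.pi)%(2*np.pi)-np.pi
    print('inc',d.round(4),'turn',round(t,3),'| pos',np.round(s['ee_pos'],4),'yaw',round(np.degrees(cy),2),'tilt',np.round(M[:2,0],3),'F',np.round(s['wrist_force'],1),'T',np.round(s['ft_torque'],2),'w',round(s['width'],4),'t',round(s['clock'],2),'q7',round(s['joint_pos'][6],2))
E
python3 - <<'E'
from h import *
P=np.load('pics/P.npy');Z=P[...,2]
m=np.zeros(Z.shape,bool);m[200:275,305:455]=1
yh=np.array([.078,.997]);xh=np.array([.997,-.078]);st=np.array([.5265,.013])
q=P[m&(Z>.024)&(Z<.031)][:,:2]-st
a,b=q@xh,q@yh
for lo,hi in [(.03,.05),(-.05,-.03)]:
    k=(a>lo)&(a<hi)&(abs(b)<.2); 
    if k.sum()>10:
        f=np.polyfit(b[k],a[k],1);print(k.sum(),f, 'b',b[k].min(),b[k].max(),a[k].min(),a[k].max())
k=(abs(a)<.05)
print('len',np.percentile(b[k],[0.5,99.5]),np.percentile(a[k],[1,99]))
inc([.511,-.21,.2],np.radians(-4.5))
E
```

```text
112 [-8.47489858e-05  3.35500172e-02] b -0.19917212424639152 0.12277506902290243 0.03000847247820883 0.040184586238710365
101 [-0.00073086 -0.0332216 ] b -0.19839359203655105 0.1232943984991596 -0.0461372532385156 -0.030019064053424065
len [-0.24432393  0.12237667] [-0.03554566  0.03798923]
inc [-1.000e-04 -2.231e-01 -3.795e-01] turn -1.068 | pos [ 0.2568 -0.5694  0.1997] yaw -65.72 tilt [-0.001  0.001] F [ 0.1  0.2 -0.1] T [-0.01 -0.01 -0.02] w 0.0917 t 0.15 q7 -0.08
```

Emit:
{"op": "move_arm", "data": {
  "increments": "0 -0.032 -0.054 -0.15 255; 0 -0.064 -0.108 -0.3 255; 0 -0.096 -0.162 -0.45 255; 0 -0.128 -0.216 -0.6 255; 0 -0.16 -0.27 -0.75 255",
  "force": 20
}}

```text
clock: 0.78
ee_pos: [0.437, -0.312, 0.1998]
eef_rot: [1.492, 0.998, -1.492]
wrist_force: [0.6, -1.3, -0.3]
width: 0.0463
```

```bash
python3 -c "
from h import *
inc([.511,-.21,.2],np.radians(-4.5))"
```

```text
inc [-1.000e-04  2.940e-02 -1.225e-01] turn -0.314 | pos [ 0.437  -0.312   0.1998] yaw -22.48 tilt [-0.001  0.001] F [ 0.6 -1.3 -0.3] T [-0.07 -0.15 -0.03] w 0.0463 t 0.78 q7 0.04
```

Emit:
{"op": "move_arm", "data": {
  "increments": "0 0.015 -0.06 -0.16 255; 0 0.03 -0.122 -0.314 255; 0.05 0.03 -0.122 -0.314 255; 0.1 0.03 -0.122 -0.314 255; 0.143 0.03 -0.122 -0.314 255"
}}

```text
clock: 1.4
ee_pos: [0.5108, -0.2103, 0.055]
eef_rot: [1.267, 1.173, -1.267]
wrist_force: [1.0, 0.4, -0.1]
width: 0.0007
```

```bash
python3 -c "
from h import *
inc([.514,-.165,.056],np.radians(-4.5)); inc([.5213,-.0665,.056],np.radians(-4.5))
p,d,s=grab('scene','scene1')
cv2.imwrite('pics/s1c.png',cv2.resize(cv2.cvtColor(p,cv2.COLOR_RGB2BGR)[100:260,180:440],None,fx=3,fy=3))"
```

```text
inc [-0.0009 -0.0003 -0.0455] turn 0.001 | pos [ 0.5108 -0.2103  0.055 ] yaw -4.47 tilt [-0.001  0.001] F [ 1.   0.4 -0.1] T [-0.07 -0.06  0.  ] w 0.0007 t 1.4 q7 0.01
inc [-0.0008 -0.0007 -0.1442] turn 0.001 | pos [ 0.5108 -0.2103  0.055 ] yaw -4.47 tilt [-0.001  0.001] F [ 1.   0.4 -0.1] T [-0.07 -0.06  0.  ] w 0.0007 t 1.4 q7 0.01
```

View pics/s1c.png

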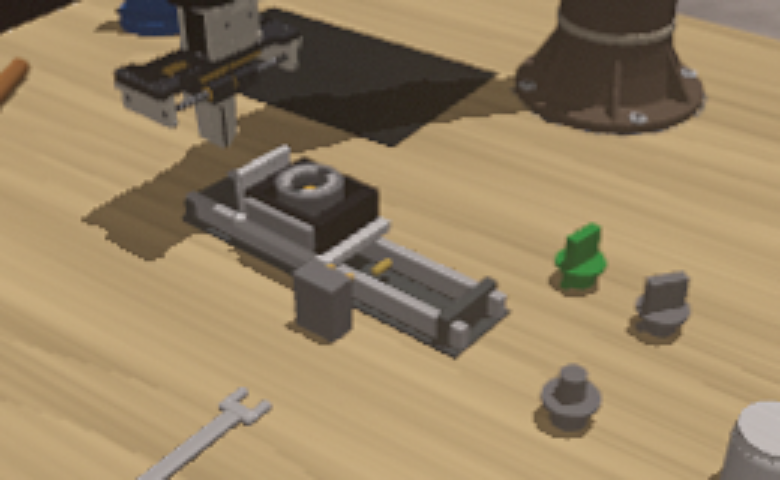

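The closed fingers are behind the push plate, around (215,120) in the crop, with the plate at (262,170). The path is clear, so I'll push slowly.

Emit:
{"op": "move_arm", "data": {
  "increments": "0 0 -0.022 0 255; 0 0 -0.042 0 255; 0 0 -0.05 0 255; 0 0 -0.0575 0 255; 0 0 -0.065 0 255"
}}

```text
clock: 2.08
ee_pos: [0.5127, -0.1459, 0.0508]
eef_rot: [1.266, 1.178, -1.273]
wrist_force: [-1.6, -3.1, 2.8]
width: 0.0005
```

```bash
python3 -c "
from h import *
inc([.5213,-.0665,.056],np.radians(-4.5))"
```

```text
inc [-0.0051  0.0023 -0.0798] turn -0.001 | pos [ 0.5127 -0.1459  0.0508] yaw -4.57 tilt [-0.008  0.002] F [-1.6 -3.1  2.8] T [-0.92  0.16  0.04] w 0.0005 t 2.08 q7 -0.11
```

Emit:
{"op": "move_arm", "data": {
  "increments": "-0.002 0.000 -0.0075 0 255; -0.004 0.001 -0.015 0 255; -0.004 0.001 -0.0225 0 255; -0.004 0.001 -0.03 0 255; -0.004 0.001 -0.0375 0 255"
}}

```text
clock: 2.7
ee_pos: [0.5164, -0.108, 0.0548]
eef_rot: [1.265, 1.178, -1.273]
wrist_force: [-3.0, -4.1, 0.6]
width: 0.0002
```

```bash
python3 -c "
from h import *
inc([.5213,-.0665,.056],np.radians(-4.5))"
```

```text
inc [-0.0012  0.0016 -0.0417] turn -0.001 | pos [ 0.5164 -0.108   0.0548] yaw -4.55 tilt [-0.008  0.002] F [-3.  -4.1  0.6] T [-0.8   0.55  0.05] w 0.0002 t 2.7 q7 -0.18
```

Emit:
{"op": "move_arm", "data": {
  "increments": "0 0.001 -0.0075 0 255; 0 0.001 -0.015 0 255; 0 0.001 -0.0215 0 255; 0 0.001 -0.028 0 255; 0 0.001 -0.0345 0 255"
}}

```text
clock: 3.32
ee_pos: [0.5192, -0.0807, 0.0548]
eef_rot: [1.262, 1.171, -1.281]
wrist_force: [-3.8, -31.7, 3.5]
width: 0.0005
```

```bash
python3 -c "
from h import *
inc([.5213,-.0665,.056],np.radians(-4.5))"
```

```text
inc [-0.0013  0.0008 -0.0143] turn -0.006 | pos [ 0.5192 -0.0807  0.0548] yaw -4.83 tilt [-0.01  -0.006] F [ -3.8 -31.7   3.5] T [-6.85  0.9   0.06] w 0.0005 t 3.33 q7 -0.25
```

```bash
python3 -c "
from h import *
p,d,s=grab('top','top2')
cv2.imwrite('pics/t2c.png',cv2.resize(cv2.cvtColor(p,cv2.COLOR_RGB2BGR)[150:310,230:470],None,fx=3.3,fy=3.3,interpolation=0))
p,d,s=grab('scene','scene2')
cv2.imwrite('pics/s2c.png',cv2.resize(cv2.cvtColor(p,cv2.COLOR_RGB2BGR)[100:260,180:440],None,fx=3,fy=3))
inc([.5213,-.0665,.056])"
```

```text
inc [-0.0013  0.0008 -0.0113] turn 0 | pos [ 0.5195 -0.0777  0.0548] yaw -4.77 tilt [-0.009 -0.002] F [-3.5 -9.6  0.9] T [-2.15  0.63  0.07] w 0.0008 t 3.42 q7 -0.25
```

View pics/t2c.png

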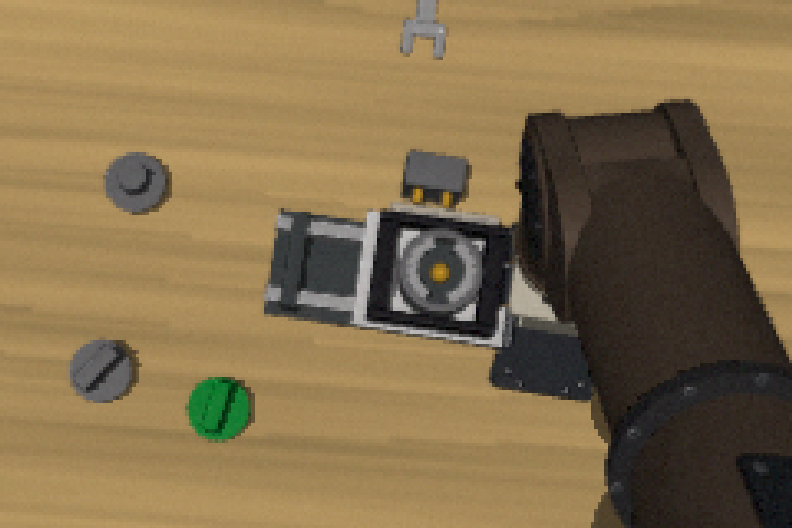

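View pics/s2c.png

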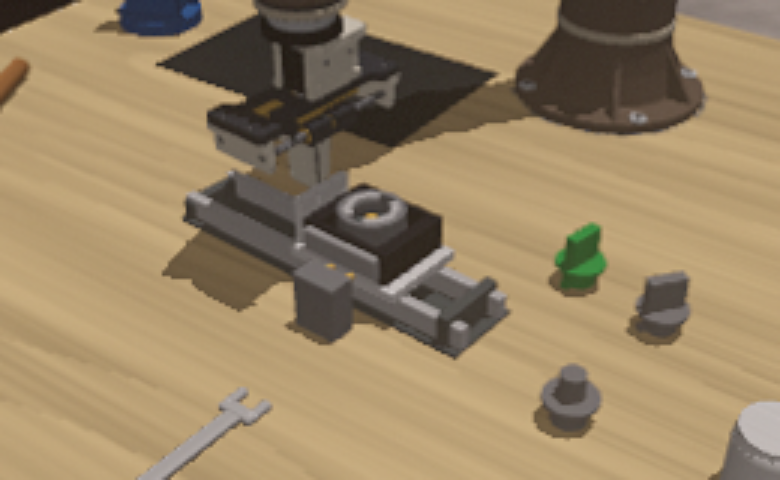

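```bash
cat >> h.py <<'E'
YH=np.array([.0785,.9969]);XH=np.array([.9969,-.0785]);ST=np.array([.5265,.013])
def sock(tag):
    z=np.load(f'pics/{tag}.npz');c,C=cal('top');P=pts(c,C,z['d']);Z=P[...,2]
    m=np.zeros(Z.shape,bool);m[205:275,330:420]=1
    mt=m&(Z>.082)&(Z<.094);n,l=cv2.connectedComponents(mt.astype(np.uint8))
    for i in range(1,n):
        kk=l==i
        if kk.sum()>200:
            q=P[kk][:,:2];r=cv2.minAreaRect(q.astype(np.float32));o=np.array(r[0])-ST
            print('sock',kk.sum(),r,'rel rail x,y',(o@XH).round(4),(o@YH).round(4), ((q.mean(0)-ST)@YH).round(4))
E
python3 -c "
from h import *
sock('top0');sock('top2')"
```

```text
sock 318 ((0.5206066370010376, -0.08135885000228882), (0.06565992534160614, 0.06577649712562561), 9.800101280212402) rel rail x,y 0.0015 -0.0945 -0.0942
sock 303 ((0.5260457992553711, -0.0015267804265022278), (0.0650230124592781, 0.06650439649820328), 49.103919982910156) rel rail x,y 0.0007 -0.0145 -0.0145
```

Emit:
{"op": "move_arm", "data": {
  "increments": "0 0 -0.003 0 255; 0 0 -0.006 0 255; 0 0 -0.008 0 255"
}}

```text
clock: 3.8
ee_pos: [0.5203, -0.0694, 0.0548]
eef_rot: [1.264, 1.174, -1.278]
wrist_force: [-1.8, -1.7, -0.9]
width: 0.0003
```

```bash
python3 -c "
from h import *
p,d,s=grab('top','top3');sock('top3')
inc([.5213,-.0665,.056])"
```

```text
sock 308 ((0.5259459614753723, 0.010080840438604355), (0.06400398164987564, 0.0662882849574089), 7.703380107879639) rel rail x,y -0.0003 -0.003 -0.003
inc [-0.0011  0.0004 -0.0022] turn 0 | pos [ 0.5208 -0.0686  0.0549] yaw -4.74 tilt [-0.008 -0.001] F [-0.7 -0.6 -0.1] T [-0.17  0.03  0.03] w 0.0003 t 3.85 q7 -0.27
```

Emit:
{"op": "move_arm", "data": {
  "increments": "0 0 -0.002 0 255; 0 0 -0.003 0 255"
}}

```text
clock: 4.1
ee_pos: [0.521, -0.0673, 0.0549]
eef_rot: [1.264, 1.172, -1.278]
wrist_force: [-2.3, -9.8, 0.7]
width: 0.0003
```

```bash
python3 -c "
from h import *
p,d,s=grab('top','top4');sock('top4')
inc([.5213,-.0665,.056])"
```

```text
sock 317 ((0.5273866653442383, 0.0117866899818182), (0.06704343855381012, 0.0638396218419075), 1.424523949623108) rel rail x,y 0.001 -0.0011 -0.001
inc [-0.0011  0.0002 -0.0008] turn 0 | pos [ 0.5211 -0.0673  0.0549] yaw -4.81 tilt [-0.008 -0.003] F [-1.6 -8.3  0.3] T [-1.78  0.38  0.05] w 0.0002 t 4.15 q7 -0.27
```

Emit:
{"op": "move_arm", "data": {
  "increments": "0 0 0.02 0 255; 0 0 0.04 0 255; -0.06 0 0.04 0 150; -0.12 0 0.04 0 150; -0.15 0 0.04 0 150"
}}

```text
clock: 4.78
ee_pos: [0.5213, -0.1055, 0.2089]
eef_rot: [1.267, 1.168, -1.273]
wrist_force: [0.0, -0.2, -0.2]
width: 0.026
```

```bash
python3 -c "
from h import *
inc([.4305,.268,.2],np.radians(49.7))"
```

```text
inc [ 0.008  -0.1213 -0.3647] turn -0.95 | pos [ 0.5213 -0.1055  0.2089] yaw -4.74 tilt [-0.002 -0.003] F [ 0.  -0.2 -0.2] T [-0.03 -0.12  0.02] w 0.026 t 4.78 q7 -0.11
```

Emit:
{"op": "move_arm", "data": {
  "increments": "0 -0.017 -0.052 -0.15 150; 0 -0.034 -0.104 -0.3 150; 0 -0.051 -0.156 -0.45 150; 0 -0.068 -0.208 -0.6 150; 0 -0.085 -0.26 -0.75 150"
}}

```text
clock: 5.4
ee_pos: [0.4578, 0.1636, 0.2089]
eef_rot: [0.7, 1.454, -0.701]
wrist_force: [0.2, 0.5, -1.2]
width: 0.0381
```

```bash
python3 -c "
from h import *
sock('top0')
p,d,s=grab('top','top5');sock('top5')
inc([.4305,.268,.2],np.radians(49.7))"
```

```text
sock 318 ((0.5206066370010376, -0.08135885000228882), (0.06565992534160614, 0.06577649712562561), 9.800101280212402) rel rail x,y 0.0015 -0.0945 -0.0942
sock 305 ((0.5272128582000732, 0.01210295781493187), (0.06602489948272705, 0.06734077632427216), 40.496341705322266) rel rail x,y 0.0008 -0.0008 -0.0016
inc [ 0.0099  0.0421 -0.0899] turn -0.179 | pos [0.4551 0.1718 0.2095] yaw 39.45 tilt [-0.     0.004] F [-1.4  7.7  1.5] T [0.55 0.01 0.  ] w 0.0375 t 5.45 q7 0.03
```

The carrier stays at the station, with the socket at about (0.527, 0.012). Next I'll go above the insert and measure it with the wrist camera.

Emit:
{"op": "move_arm", "data": {
  "increments": "0 0.021 -0.045 -0.1 140; 0.01 0.042 -0.09 -0.179 140; 0.01 0.042 -0.09 -0.179 140"
}}

```text
clock: 5.82
ee_pos: [0.4281, 0.2732, 0.2]
eef_rot: [0.55, 1.505, -0.539]
wrist_force: [-0.2, -0.5, -0.4]
width: 0.0417
```

```bash
python3 -c "
from h import *
p,d,s=grab('wrist','w1');inc([.4305,.268,.2],np.radians(49.7))"
```

```text
inc [-0.0001 -0.0012  0.0025] turn 0.004 | pos [0.4294 0.2705 0.2   ] yaw 49.93 tilt [-0.001  0.005] F [ 1.1 -1.3  0.1] T [ 0.02 -0.16  0.02] w 0.0412 t 5.88 q7 -0.03
```

View pics/w1.png

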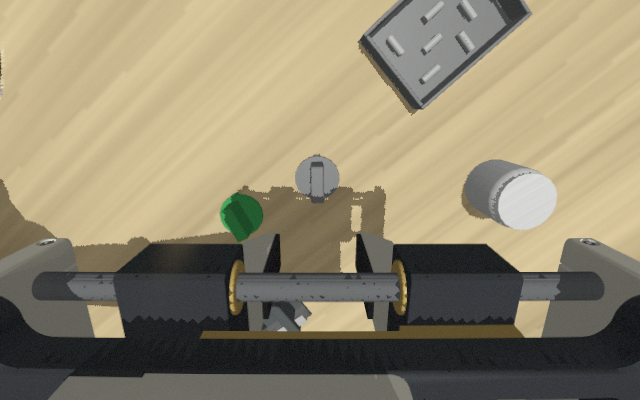

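The wrist view shows the grey insert at (317,180), with its wing lined up vertically between the fingers. The green one is at (241,216) and the tin at (523,198).

```bash
cat >> h.py <<'E'
def wing(tag,box,zr=(.054,.068)):
    z=np.load(f'pics/{tag}.npz');s={'ee_pos':z['ee'],'eef_rot':z['rot']}
    c,C=cal('wrist',s);P=pts(c,C,z['d']);Z=P[...,2]
    u0,u1,v0,v1=box;m=np.zeros(Z.shape,bool);m[v0:v1,u0:u1]=1
    k=m&(Z>zr[0])&(Z<zr[1]);q=P[k];n=len(q)
    w,V=np.linalg.eigh(np.cov(q[:,:2].T));r=cv2.minAreaRect(q[:,:2].astype(np.float32))
    print(n,'centre',q.mean(0).round(4),'rect',r,'wing ang',np.degrees(np.arctan2(V[1,1],V[0,1])),np.sqrt(12*w))
    M=R.from_rotvec(s['eef_rot']).as_matrix();print('in tool',(M.T@(q.mean(0)-s['ee_pos'])).round(4))
E
python3 -c "
from h import *
p,d,s=grab('wrist','w2');inc([.4305,.268,.2],np.radians(49.7))
wing('w2',(285,350,140,215))"
```

```text
inc [-0.0001 -0.0004  0.0007] turn 0.001 | pos [0.4302 0.2688 0.1999] yaw 49.76 tilt [-0.     0.004] F [-0.8  0.1 -1. ] T [-0.05 -0.14  0.05] w 0.0414 t 5.92 q7 -0.03
486 centre [0.4318 0.2712 0.0608] rect ((0.4323955178260803, 0.27061229944229126), (0.012861364521086216, 0.03972816467285156), 50.2307014465332) wing ang 140.0427803844375 [0.01356914 0.04035448]
in tool [0.1392 0.0016 0.0019]
```

Emit:
{"op": "move_arm", "data": {
  "increments": "0.05 0.001 0.001 0 140; 0.1 0.001 0.001 0 140; 0.135 0.001 0.001 0 140; 0.15 0.001 0.001 0 140; 0.16 0.001 0.001 0 140"
}}

```text
clock: 6.55
ee_pos: [0.4324, 0.2692, 0.04]
eef_rot: [0.554, 1.501, -0.547]
wrist_force: [0.8, -0.4, 0.4]
width: 0.0414
```

Emit:
{"op": "move_arm", "data": {
  "increments": "0 0 0 0 140; 0 0 0 0 210; 0 0 0 0 255; 0 0 0 0 255; 0 0 0 0 255",
  "force": 35
}}

```text
clock: 7.18
ee_pos: [0.4325, 0.2693, 0.0402]
eef_rot: [0.555, 1.501, -0.547]
wrist_force: [-0.2, -0.4, -0.9]
width: 0.0061
```

```bash
python3 -c "
from h import *
inc([.4312,.2695,.04],np.radians(50))"
```

```text
inc [ 0.0002 -0.0007 -0.0011] turn -0.006 | pos [0.4325 0.2693 0.0402] yaw 49.67 tilt [0.001 0.005] F [-0.2 -0.4 -0.9] T [ 0.02 -0.15  0.06] w 0.0061 t 7.17 q7 -0.21
```

```bash
python3 -c "
from h import *
p,d,s=grab('wrist','w3');print(s['width'])
p,d,s=grab('scene','scene3')
cv2.imwrite('pics/s3c.png',cv2.resize(cv2.cvtColor(p,cv2.COLOR_RGB2BGR)[100:260,280:540],None,fx=3,fy=3))
print(observe()['width'])"
```

```text
0.006118506334210127
0.0013631534858786559
```

View pics/w3.png

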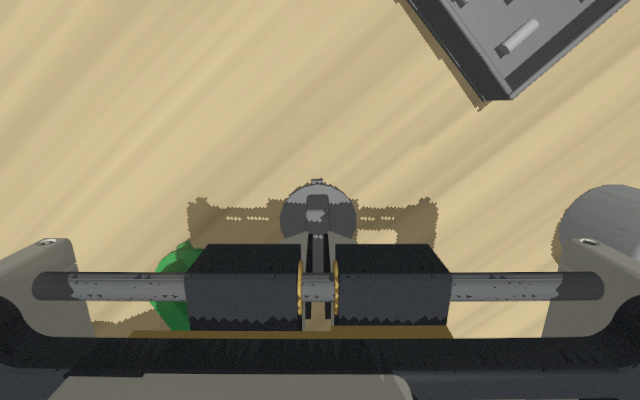

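View pics/s3c.png

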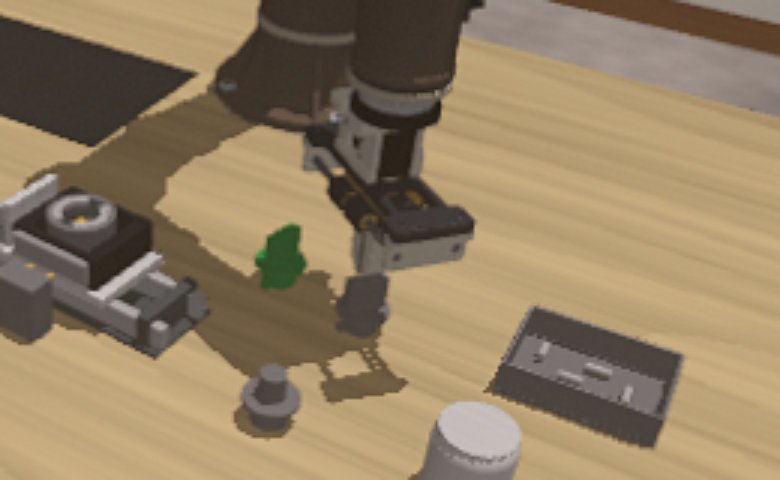

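```bash
python3 -c "
from h import *
wing('w3',(285,350,150,240))
wing('w3',(260,370,150,240),(.02,.032))
z=np.load('pics/w3.npz');s={'ee_pos':z['ee'],'eef_rot':z['rot']}
c,C=cal('wrist',s);P=pts(c,C,z['d'])
M=R.from_rotvec(s['eef_rot']).as_matrix();Q=(P-s['ee_pos'])@M
for v in range(170,330,8): print(v,Q[v,318].round(3),P[v,318].round(3), Q[v,308].round(3),z['p'][v,318])
cv2.imwrite('pics/w3c.png',cv2.resize(cv2.cvtColor(z['p'],cv2.COLOR_RGB2BGR)[160:340,230:410],None,fx=3.3,fy=3.3,interpolation=0))
"
```

```text
747 centre [0.4226 0.2789 0.0606] rect ((0.42415377497673035, 0.27823662757873535), (0.014782839454710484, 0.018005894497036934), 50.258792877197266) wing ang 141.31118681650472 [0.01316464 0.01725279]
in tool [-0.0204  0.001  -0.0138]
2371 centre [0.4268 0.2759 0.027 ] rect ((0.42718568444252014, 0.2752799987792969), (0.05051078274846077, 0.037686143070459366), 49.9674072265625) wing ang 49.61053178898445 [0.03475063 0.05400339]
in tool [ 0.0132  0.0013 -0.0085]
170 [ 0.04   0.001 -0.031] [0.41  0.29  0.001] [ 0.042 -0.006 -0.03 ] [204 185 145]
178 [ 0.04   0.001 -0.025] [0.415 0.287 0.001] [ 0.039 -0.006 -0.025] [180 163 127]
186 [ 0.013  0.001 -0.026] [0.414 0.287 0.027] [ 0.013 -0.005 -0.026] [135 136 136]
194 [ 0.013  0.001 -0.02 ] [0.418 0.284 0.027] [ 0.012 -0.005 -0.021] [100  99 102]
202 [-0.005  0.001 -0.021] [0.418 0.284 0.046] [-0.005 -0.005 -0.02 ] [72 70 71]
210 [-0.019  0.001 -0.02 ] [0.418 0.283 0.06 ] [-0.02  -0.004 -0.021] [108 109 110]
218 [-0.021  0.001 -0.016] [0.421 0.281 0.061] [-0.02  -0.004 -0.016] [133 133 132]
226 [-0.022  0.001 -0.012] [0.424 0.278 0.062] 
[... 314 characters left out ...]
65 0.06 ] [-0.054 -0.003 -0.009] [67 69 69]
266 [-0.022  0.001  0.013] [0.443 0.262 0.062] [-0.061 -0.003 -0.009] [66 66 66]
274 [-0.106  0.001 -0.031] [0.41  0.29  0.146] [-0.106 -0.001 -0.031] [58 60 62]
282 [-0.108  0.001 -0.03 ] [0.411 0.289 0.149] [-0.109 -0.001 -0.03 ] [90 91 94]
290 [-0.11   0.001 -0.028] [0.412 0.288 0.15 ] [-0.111 -0.001 -0.029] [108 110 110]
298 [-0.11   0.001 -0.026] [0.413 0.287 0.151] [-0.11  -0.001 -0.026] [103 104 104]
306 [0.04  0.002 0.083] [0.497 0.217 0.   ] [-0.073 -0.003  0.003] [128 110  84]
314 [0.04  0.002 0.092] [ 0.503  0.211 -0.   ] [-0.073 -0.003  0.007] [118 108  79]
322 [0.039 0.002 0.099] [0.509 0.207 0.001] [ 0.041 -0.007  0.1  ] [113 101  75]
```

View pics/w3c.png

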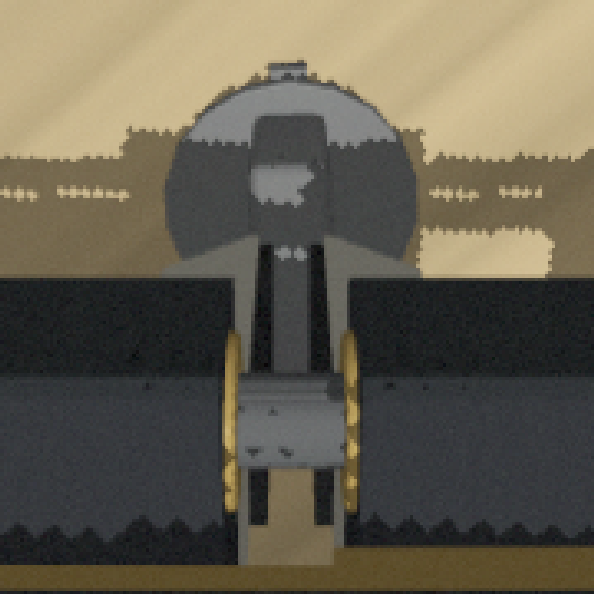

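```bash
python3 -c "
from h import *
p,d,s=grab('scene','scene4');print(s['width'],observe()['width'])
cv2.imwrite('pics/s4c.png',cv2.resize(cv2.cvtColor(p,cv2.COLOR_RGB2BGR)[140:230,360:460],None,fx=6.5,fy=6.5,interpolation=cv2.INTER_CUBIC))
inc([.4312,.2695,.04],np.radians(50))"
```

```text
0.0013631534858786559 0.0006159768995465521
inc [ 0.     -0.0006 -0.0011] turn -0.006 | pos [0.4324 0.2692 0.04  ] yaw 49.67 tilt [0.    0.005] F [0.8 0.3 0.3] T [ 0.01 -0.16 -0.01] w 0.0006 t 7.33 q7 -0.21
```

View pics/s4c.png

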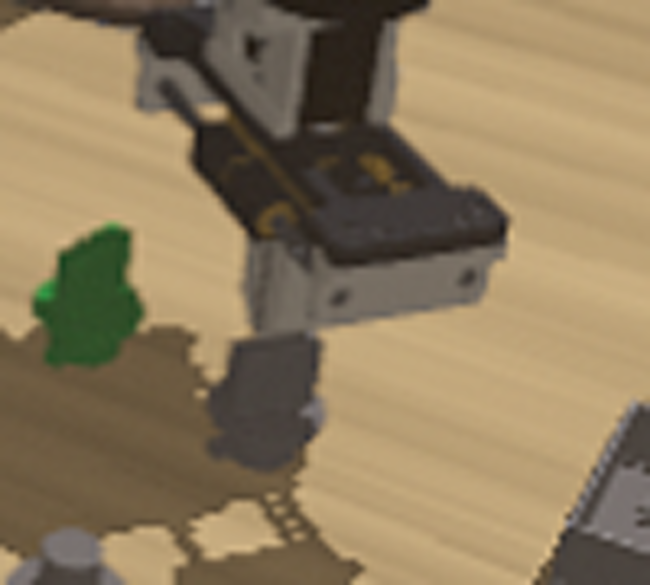

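```bash
python3 -c "
from h import *
z=np.load('pics/scene4.npz');c,C=cal('scene');P=pts(c,C,z['d'])
s=observe();M=R.from_rotvec(s['eef_rot']).as_matrix();Q=(P-s['ee_pos'])@M
for v in range(174,212,2):
  print(v,[tuple((Q[v,u]*1000).round().astype(int).tolist()) for u in (400,403,406)], z['p'][v,403])
z=np.load('pics/w3.npz');c,C=cal('wrist',s);P=pts(c,C,z['d']);Q=(P-s['ee_pos'])@M
k=(abs(Q[...,1])<.03)&(abs(Q[...,2])<.03)&(Q[...,0]<.03);k[:200]=0
print('x hist',np.histogram(Q[k][:,0],bins=np.arange(-.15,.03,.01)))
print(robot.tcp_to_tips)
"
```

```text
174 [(-105, 32, 33), (-110, 41, 30), (-100, 30, 14)] [62 56 53]
176 [(-100, 33, 33), (-108, 46, 32), (-97, 34, 16)] [61 56 52]
178 [(-66, -3, 10), (-78, 15, 12), (-110, 59, 30)] [97 90 80]
180 [(-61, -1, 11), (-74, 18, 13), (-108, 65, 32)] [104  95  85]
182 [(-57, 3, 12), (-67, 17, 11), (-69, 22, 5)] [106  97  87]
184 [(-53, 6, 13), (-60, 17, 10), (-60, 19, 2)] [110 102  91]
186 [(-50, 10, 15), (-55, 19, 11), (-54, 21, 3)] [112 104  93]
188 [(-42, 10, 13), (-47, 18, 9), (-96, 81, 39)] [115 107  95]
190 [(-35, 9, 11), (-41, 18, 8), (-34, 12, -5)] [114 106  95]
192 [(-21, 0, 5), (-21, 3, -2), (-21, 5, -10)] [72 66 61]
194 [(-20, 8, 9), (-19, 8, 0), (-17, 9, -9)] [74 68 63]
196 [(-14, 10, 9), (-12, 8, -1), (-11, 10, -10)] [73 68 62]
198 [(-7, 9, 8), (-2, 6, -4), (-3, 8, -12)] [73 67 61]
200 [(0, 9, 6), (3, 8, -4), (5, 8, -13)] [75 68 64]
202 [(7, 10, 6), (11, 7, -5), (13, 7, -15)] [77 70 66]
204 [(13, 11, 5), (13, 13, -2), (13, 15, -11)] [72 66 61]
206 [(13, 20, 10), (13, 21, 1), (13, 24, -7)] [73 66 61]
208 [(16, 25, 12), (16, 27, 4), (39, 3, -21)] [76 68 63]
210 [(30, 17, 6), (32, 16, -4), (40, 10, -18)] [71 65 60]
x hist (array([  961, 12348,  5046,  8164,   578,    63,    57,   268,   160,
         249,   275,   396,   951,   268,   103,     3,  1732]), array([-1.50000000e-01, -1.40000000e-01, -1.30000000e-01, -1.20000000e-01,
       -1.10000000e-01, -1.00000000e-01, -9.00000000e-02, -8.00000000e-02,
       -7.00000000e-02, -6.00000000e-02, -5.00000000e-02, -4.00000000e-02,
       -3.00000000e-02, -2.00000000e-02, -1.00000000e-02,  1.38777878e-16,
        1.00000000e-02,  2.00000000e-02]))
0.008
```

```bash
python3 -c "
from h import *
c,C=cal('scene')
for tag in ['scene0','scene1','scene2','scene4']:
  z=np.load(f'pics/{tag}.npz');P=pts(c,C,z['d'])
  M=R.from_rotvec(z['rot']).as_matrix();Q=(P-z['ee'])@M
  k=(abs(Q[...,1])<.075)&(abs(Q[...,2])<.02)&(Q[...,0]<.03)&(Q[...,0]>-.09)&(P[...,2]>.03)
  print(tag,z['ee'],k.sum())
  h,e=np.histogram(Q[k][:,0],bins=np.arange(-.09,.03,.005));print(h)
"
```

```text
scene0 [ 0.25673776 -0.56919302  0.1994179 ] 196
[14 16 18 17 20 17 18 20 11 15 17  9  4  0  0  0  0  0  0  0  0  0  0]
scene1 [ 0.51080438 -0.21034754  0.05504333] 190
[ 5  4 20 21 21 17 23 17 19 17 12 10  1  1  0  0  0  0  0  0  0  0  2]
scene2 [ 0.51938744 -0.07933157  0.05478435] 234
[ 3  4 11 16 22 19 21 20 17 19 13 34  9  3  4  1  1  3  3  3  4  1  3]
scene4 [0.43238094 0.26922934 0.04005988] 281
[ 0  0  5  9 13 16 19 18 13 17  9  9  4 32 23 20 15 25 15 19  0  0  0]
```

The fingers closed to zero width just above the wing. Depth shows the real fingertips about 30 mm behind the reported TCP, not 8 mm ahead as stated. The insert wasn't disturbed. I'll open, go lower by that measured amount and watch the force.

Emit:
{"op": "move_arm", "data": {
  "increments": "-0.01 0.001 -0.001 0 140; -0.01 0.001 -0.001 0 140; -0.01 0.001 -0.001 0 140; -0.01 0.001 -0.001 0 140; -0.01 0.001 -0.001 0 140"
}}

```text
clock: 7.95
ee_pos: [0.4322, 0.2705, 0.0499]
eef_rot: [0.554, 1.501, -0.547]
wrist_force: [0.5, -0.5, -0.6]
width: 0.0403
```

```bash
python3 -c "
from h import *
p,d,s=grab('wrist','w4')
inc([.4320,.2708,.003],np.radians(50))
wing('w4',(285,350,140,240))
wing('w4',(260,370,140,240),(.02,.032))
z=np.load('pics/w4.npz');c,C=cal('wrist',s);P=pts(c,C,z['d']);M=R.from_rotvec(s['eef_rot']).as_matrix();Q=(P-s['ee_pos'])@M
k=(abs(Q[...,1])<.06)&(abs(Q[...,2])<.015)&(Q[...,0]<.0)&(Q[...,0]>-.09)&(abs(Q[...,1])>.012)
h,e=np.histogram(Q[k][:,0],bins=np.arange(-.09,.0,.005));print(h)
f=Q[k&(Q[...,0]<-.035)];print('finger y',f[f[:,1]<0][:,1].max(),f[f[:,1]>0][:,1].min(),'z',f[:,2].min(),f[:,2].max())
"
```

```text
inc [ 0.0469 -0.0001 -0.0002] turn -0.006 | pos [0.4322 0.2705 0.0499] yaw 49.67 tilt [0.    0.004] F [-0.1 -0.5 -0.1] T [ 0.03 -0.19 -0.  ] w 0.0414 t 8.0 q7 -0.2
861 centre [0.4246 0.2774 0.0605] rect ((0.4253959655761719, 0.2766687572002411), (0.014008570462465286, 0.021929660812020302), 51.07334518432617) wing ang 141.91990832183558 [0.01380536 0.02243294]
in tool [-0.0106  0.0004 -0.0103]
2506 centre [0.4289 0.2742 0.027 ] rect ((0.42894765734672546, 0.2739535868167877), (0.0511799193918705, 0.04195830225944519), 50.241546630859375) wing ang 49.585528983516575 [0.0398242  0.05364871]
in tool [ 0.0229  0.0006 -0.0048]
[197 174 151 308 285 337 339 365 352 369 325 236 106   0   0   0   0]
finger y -0.018943879800924407 0.021302247906054398 z -0.01169270067872859 0.011130187269059328
```

View pics/w4.png

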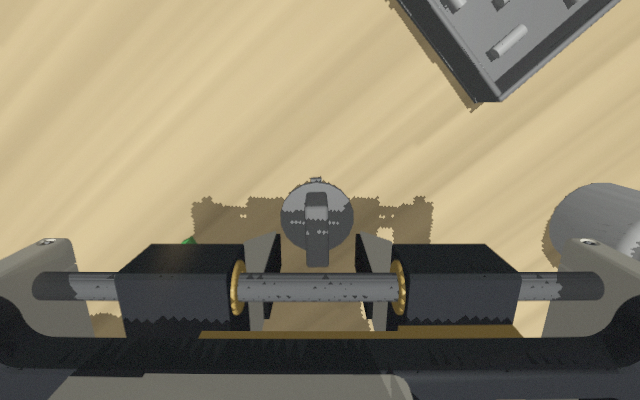

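The insert's wing at (317,228) is centred between the open fingers at (262,265) and (372,265). Descending 45 mm.

Emit:
{"op": "move_arm", "data": {
  "increments": "0.015 0 -0.001 0 140; 0.03 0 -0.001 0 140; 0.038 0 -0.001 0 140; 0.045 0 -0.001 0 140; 0.045 0 -0.001 0 200"
}}

```text
clock: 8.62
ee_pos: [0.4311, 0.2712, 0.0044]
eef_rot: [0.553, 1.502, -0.548]
wrist_force: [-0.4, -0.5, -0.3]
width: 0.0354
```

Emit:
{"op": "move_arm", "data": {
  "increments": "0 0 0 0 255; 0 0 0 0 255; 0 0 0 0 255; 0 0 0 0 255",
  "force": 40
}}

```text
clock: 9.12
ee_pos: [0.4313, 0.2714, 0.0046]
eef_rot: [0.554, 1.501, -0.548]
wrist_force: [-0.4, -0.4, 2.8]
width: 0.0136
```

```bash
python3 -c "
from h import *
p,d,s=grab('scene','scene5');print(s['width'],observe()['width'])
cv2.imwrite('pics/s5c.png',cv2.resize(cv2.cvtColor(p,cv2.COLOR_RGB2BGR)[140:230,360:460],None,fx=6.5,fy=6.5,interpolation=cv2.INTER_CUBIC))
inc([.4312,.2695,.04],np.radians(50))"
```

```text
0.01363722869673678 0.013790545686564619
inc [-0.0354 -0.0014  0.001 ] turn -0.006 | pos [0.4313 0.2713 0.0046] yaw 49.68 tilt [-0.     0.004] F [-0.7 -0.8  3.7] T [-0.13 -0.1   0.02] w 0.0138 t 9.18 q7 -0.26
```

View pics/s5c.png

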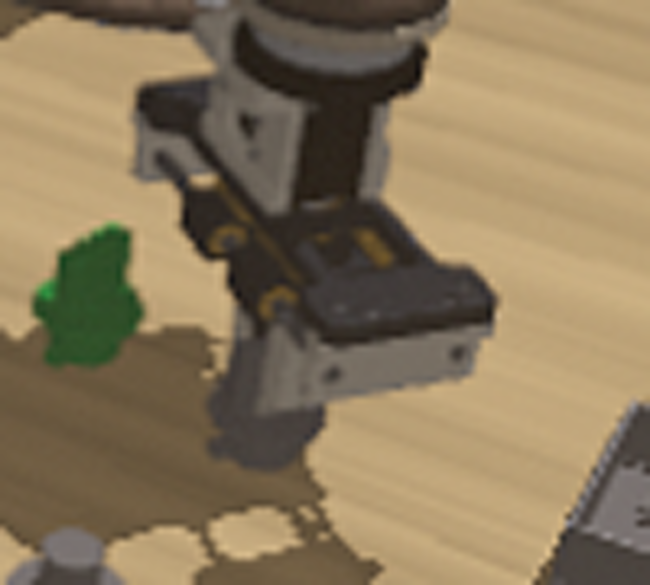

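The wing is gripped between the fingers with a width of 13.8 mm. Lift and carry.

Emit:
{"op": "move_arm", "data": {
  "increments": "-0.03 0 0 0 255; -0.08 0 0 0 255; -0.13 0 0 0 255; -0.18 0 0 0 255; -0.195 0 0 0 255"
}}

```text
clock: 9.8
ee_pos: [0.4323, 0.2715, 0.2026]
eef_rot: [0.556, 1.498, -0.545]
wrist_force: [0.7, -0.3, -1.5]
width: 0.0138
```

```bash
python3 -c "
from h import *
inc([.572,.009,.2],np.radians(85.5))"
```

```text
inc [ 0.0015 -0.1098  0.2764] turn -0.625 | pos [0.4323 0.2715 0.2026] yaw 49.68 tilt [0.004 0.006] F [ 0.7 -0.3 -1.5] T [ 0.05 -0.2  -0.02] w 0.0138 t 9.8 q7 -0.04
```

Emit:
{"op": "move_arm", "data": {
  "increments": "0 -0.02 0.05 -0.125 255; 0 -0.04 0.1 -0.25 255; 0 -0.06 0.15 -0.375 255; 0 -0.08 0.2 -0.5 255; 0 -0.1 0.25 -0.625 255"
}}

```text
clock: 10.42
ee_pos: [0.5582, 0.0316, 0.2005]
eef_rot: [0.064, 1.568, -0.054]
wrist_force: [0.3, 0.9, 0.1]
width: 0.014
```

Emit:
{"op": "move_arm", "data": {
  "increments": "0 0 0 0 255; 0 0 0 0 255"
}}

```text
clock: 10.68
ee_pos: [0.5575, 0.0316, 0.1994]
eef_rot: [0.065, 1.57, -0.055]
wrist_force: [0.3, 0.5, -1.0]
width: 0.0136
```

```bash
python3 -c "
from h import *
p,d,s=grab('wrist','w5')
inc([.572,.009,.2],np.radians(85.5))"
```

```text
inc [-0.0003 -0.0224  0.0163] turn 0.004 | pos [0.5574 0.0325 0.1998] yaw 85.74 tilt [0.001 0.007] F [-0.1 -0.4 -1.2] T [ 0.2  -0.1  -0.06] w 0.0136 t 10.72 q7 1.04
```

View pics/w5.png

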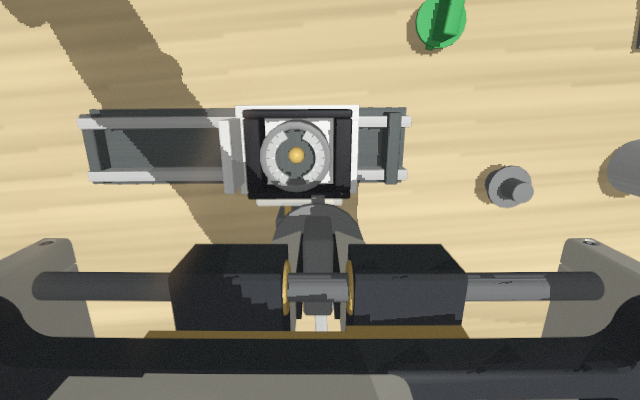

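The wrist view shows the socket ring at (296,156) with its notches at top and bottom, meaning along rail x. The held insert is at (317,235). I'll measure both in the tool frame.

```bash
cat >> h.py <<'E'
def sockw(tag,box=(250,345,110,200)):
    z=np.load(f'pics/{tag}.npz');s={'ee_pos':z['ee'],'eef_rot':z['rot']}
    c,C=cal('wrist',s);P=pts(c,C,z['d']);Z=P[...,2];M=R.from_rotvec(s['eef_rot']).as_matrix()
    u0,u1,v0,v1=box;m=np.zeros(Z.shape,bool);m[v0:v1,u0:u1]=1
    k=(m&(Z>.083)&(Z<.095)).astype(np.uint8)
    n,l,st,_=cv2.connectedComponentsWithStats(k);i=1+np.argmax(st[1:,4]);k=l==i
    ct,_=cv2.findContours(k.astype(np.uint8),cv2.RETR_EXTERNAL,cv2.CHAIN_APPROX_NONE)
    uv=max(ct,key=len)[:,0,:]
    X=onplane(c,C,uv,.088)[:,:2]
    A=np.c_[2*X,np.ones(len(X))];w=np.ones(len(X))
    for _ in range(15):
        sol=np.linalg.lstsq(A*w[:,None],(X**2).sum(1)*w,rcond=None)[0]
        cen=sol[:2];r=np.sqrt(sol[2]+cen@cen);w=1/(1+(abs(np.linalg.norm(X-cen,axis=1)-r)/.001)**2)
    print('sockw n',k.sum(),'circle',cen.round(4),r.round(4),'Z',np.median(Z[k]).round(4),'tool',(M.T@(np.r_[cen,.088]-s['ee_pos'])).round(4))
    return P,Z,k,cen,M,s
E
python3 -c "
from h import *
P,Z,k,cen,M,s=sockw('w5')
# notch angle: non-lip pixels at radius 19..26
D=P[...,:2]-cen;r=np.linalg.norm(D,axis=-1);a=np.degrees(np.arctan2(D[...,1],D[...,0]))
m=np.zeros(Z.shape,bool);m[110:200,250:345]=1
n=m&(r>.020)&(r<.0245)&(Z<.083)&(Z>.03);print(n.sum());print(np.histogram(a[n]%180,bins=np.arange(0,181,10)))
# held flange
Q=(P-s['ee_pos'])@M
f=(abs(Q[...,0]-.0)>-1)&(abs(Q[...,1])<.04)&(abs(Q[...,2])<.04)&(Q[...,0]>-.04)&(Q[...,0]<.02)
print(np.histogram(Q[f][:,0],bins=np.arange(-.06,.02,.004)))
g=f&(abs(Q[...,0]+.0226)<.003);q=Q[g];print('flange',len(q),q.min(0),q.max(0), (q[:,1].min()+q[:,1].max())/2)
"
```

```text
sockw n 2479 circle [0.5286 0.014 ] 0.0332 Z 0.088 tool [ 0.1113 -0.0205 -0.0274]
226
(array([34, 27, 12,  3,  2,  2,  0,  1,  4,  4,  7, 10, 10, 11,  8, 26, 33,
       32]), array([  0,  10,  20,  30,  40,  50,  60,  70,  80,  90, 100, 110, 120,
       130, 140, 150, 160, 170, 180]))
(array([   0,    0,    0,    0,    0,  263,  201,  146,   79, 1562,   64,
          0,    0,   71,   24,    1,    0,    0,    0]), array([-6.00000000e-02, -5.60000000e-02, -5.20000000e-02, -4.80000000e-02,
       -4.40000000e-02, -4.00000000e-02, -3.60000000e-02, -3.20000000e-02,
       -2.80000000e-02, -2.40000000e-02, -2.00000000e-02, -1.60000000e-02,
       -1.20000000e-02, -8.00000000e-03, -4.00000000e-03,  5.55111512e-17,
        4.00000000e-03,  8.00000000e-03,  1.20000000e-02,  1.60000000e-02]))
flange 1602 [-0.02556298 -0.02459092 -0.02411892] [-0.01960491  0.0263123  -0.00240869] 0.0008606889235214157
```

```bash
cat >> h.py <<'E'
def held(tag,box=(255,380,195,300)):
    z=np.load(f'pics/{tag}.npz');s={'ee_pos':z['ee'],'eef_rot':z['rot']}
    c,C=cal('wrist',s);P=pts(c,C,z['d']);M=R.from_rotvec(s['eef_rot']).as_matrix();Q=(P-s['ee_pos'])@M
    u0,u1,v0,v1=box;m=np.zeros(Q.shape[:2],bool);m[v0:v1,u0:u1]=1
    k=(m&(abs(Q[...,0]+.0226)<.005)&(abs(Q[...,1])<.035)&(Q[...,2]<.0)&(Q[...,2]>-.035)).astype(np.uint8)
    k=cv2.morphologyEx(k,cv2.MORPH_CLOSE,np.ones((3,3)))
    n,l,st,_=cv2.connectedComponentsWithStats(k)
    X=[]
    for u in range(u0,u1):
        v=np.flatnonzero(k[:,u])
        if len(v): X.append((u,v[0]-.5))
    r=rays(c,C,X);Mt=np.array(c['mount']);d=r@Mt[:3,:3].T;o=Mt[:3,3];h=np.median(Q[k>0][:,0])
    X=(o+d*((h-o[0])/d[:,0])[:,None])[:,1:]
    from scipy.optimize import least_squares
    f=least_squares(lambda p:np.hypot(X[:,0]-p[0],X[:,1]-p[1])-.026,[0,0],loss='soft_l1',f_scale=.0005)
    print('held h',h.round(4),'centre tool y,z',f.x.round(4),'n',len(X),'res',np.median(abs(f.fun)).round(5))
E
python3 -c "
from h import *
grab('wrist','w6');sockw('w6');held('w6');inc([0.5286,.014,.2],np.radians(85.5))"
```

```text
sockw n 2485 circle [0.5286 0.014 ] 0.0332 Z 0.0879 tool [ 0.1117 -0.0214 -0.0274]
held h -0.0222 centre tool y,z [0.0008 0.0013] n 92 res 0.0002
inc [-0.     -0.021  -0.0274] turn 0.005 | pos [0.5574 0.033  0.2002] yaw 85.8 tilt [0.002 0.007] F [-1.1  0.7 -1.2] T [ 0.09 -0.12 -0.02] w 0.0137 t 10.78 q7 1.04
```

Emit:
{"op": "move_arm", "data": {
  "increments": "0 -0.011 -0.014 0.002 255; 0.03 -0.0225 -0.0287 0.004 255; 0.06 -0.0225 -0.0287 0.005 255; 0.085 -0.0225 -0.0287 0.005 255; 0.085 -0.0225 -0.0287 0.005 255"
}}

```text
clock: 11.4
ee_pos: [0.525, 0.0131, 0.1138]
eef_rot: [0.065, 1.572, -0.056]
wrist_force: [0.1, -0.0, -0.9]
width: 0.0138
```

```bash
python3 -c "
from h import *
p,d,s=grab('wrist','w7');held('w7');inc([0.5286,.014,.11],np.radians(85.5))
p,d,s=grab('scene','scene7')
cv2.imwrite('pics/s7c.png',cv2.resize(cv2.cvtColor(p,cv2.COLOR_RGB2BGR)[110:230,220:380],None,fx=5,fy=5,interpolation=cv2.INTER_CUBIC))
M=R.from_rotvec(s['eef_rot']).as_matrix();print('insert axis world',s['ee_pos']+M@np.array([0,.0008,.0013]))
inc([0.5286,.014,.11],np.radians(85.5))"
```

```text
held h -0.0223 centre tool y,z [0.0008 0.0012] n 92 res 0.00021
inc [0.0051 0.0007 0.0023] turn 0.001 | pos [0.5262 0.0134 0.1151] yaw 85.57 tilt [0.    0.006] F [ 0.8  0.2 -0.9] T [ 0.15 -0.19 -0.01] w 0.0137 t 11.45 q7 1.0
insert axis world [0.52759631 0.01412758 0.11509173]
inc [0.0058 0.0005 0.0015] turn 0.001 | pos [0.5271 0.0136 0.1158] yaw 85.56 tilt [0.002 0.007] F [-0.7 -0.1 -0.3] T [ 0.11 -0.15  0.08] w 0.0135 t 11.5 q7 1.0
```

View pics/s7c.png

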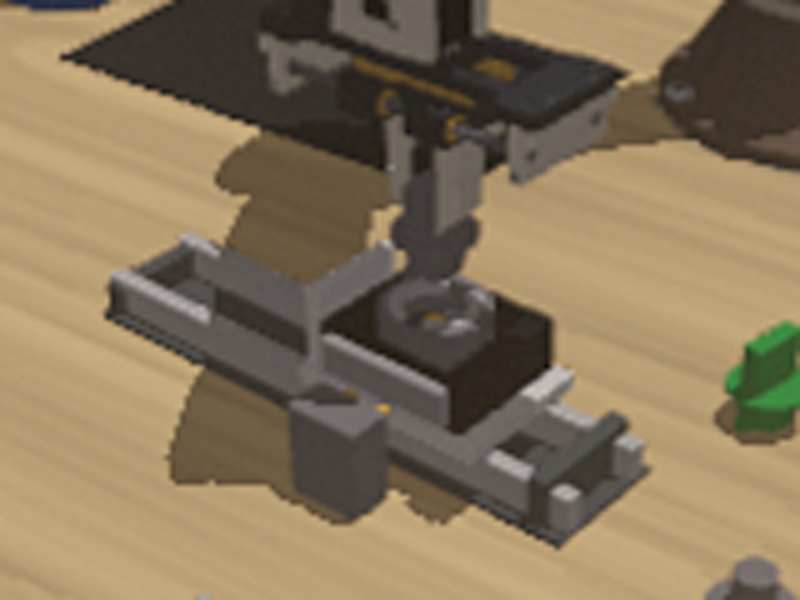

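View pics/w7.png

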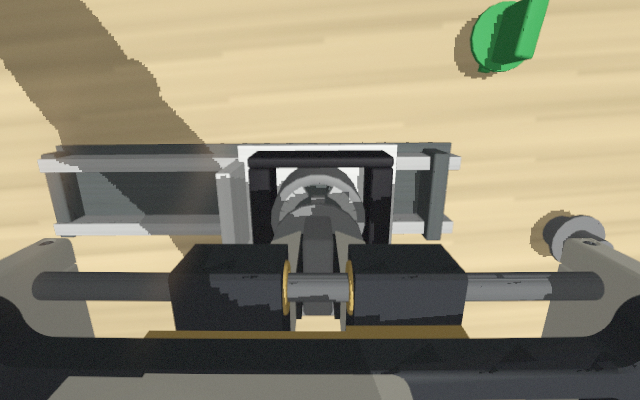

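The insert hangs over the socket, aligned to within about 1 mm. Descending to just above the plunger.

Emit:
{"op": "move_arm", "data": {
  "increments": "0.01 0 0 0 255; 0.018 0 0 0 255; 0.024 0 0 0 255; 0.029 0 0 0 255; 0.03 0 0 0 255"
}}

```text
clock: 12.12
ee_pos: [0.527, 0.0138, 0.0854]
eef_rot: [0.066, 1.569, -0.056]
wrist_force: [0.2, -0.4, -0.5]
width: 0.0135
```

```bash
python3 -c "
from h import *
inc([0.5273,.0133,.0708],np.radians(85.5))"
```

```text
inc [ 0.0146 -0.0006  0.0003] turn 0.001 | pos [0.527  0.0138 0.0854] yaw 85.56 tilt [0.001 0.007] F [ 0.2 -0.4 -0.5] T [ 0.14 -0.13 -0.05] w 0.0135 t 12.12 q7 0.97
```

Emit:
{"op": "move_arm", "data": {
  "increments": "0.004 0 0 0 255; 0.008 0 0 0 255; 0.011 0 0 0 255; 0.011 0 0 0 255"
}}

```text
clock: 12.62
ee_pos: [0.5273, 0.0139, 0.0747]
eef_rot: [0.066, 1.568, -0.056]
wrist_force: [-1.7, -0.3, 6.6]
width: 0.0137
```

```bash
python3 -c "
from h import *
p,d,s=grab('wrist','w8');held('w8')
inc([0.5273,.0133,.0708],np.radians(85.5))"
```

```text
held h -0.0223 centre tool y,z [0.0008 0.0012] n 91 res 0.0002
inc [ 0.004  -0.0007  0.    ] turn 0.001 | pos [0.5273 0.014  0.0748] yaw 85.56 tilt [0.002 0.006] F [-0.8 -2.   7.4] T [-0.06  0.23 -0.  ] w 0.0136 t 12.68 q7 0.95
```

Emit:
{"op": "move_arm", "data": {
  "increments": "0.003 0 0 0 255; 0.005 0 0 0 255; 0.006 0 0 0 255; 0.006 0 0 0 255"
}}

```text
clock: 13.18
ee_pos: [0.5276, 0.014, 0.0705]
eef_rot: [0.065, 1.567, -0.057]
wrist_force: [-7.3, -1.6, 25.8]
width: 0.0139
```

```bash
python3 -c "
from h import *
p,d,s=grab('wrist','w9');held('w9')
inc([0.5273,.0133,.0708],np.radians(85.5))"
```

```text
held h -0.0207 centre tool y,z [-0.0006 -0.0055] n 115 res 0.00245
inc [-0.0003 -0.0007 -0.0002] turn 0.001 | pos [0.5276 0.014  0.0705] yaw 85.57 tilt [0.003 0.005] F [-8.2 -1.8 25.8] T [-0.6   1.98  0.06] w 0.014 t 13.22 q7 0.95
```

Flush: z = 0.0705 against a predicted 0.0708, and the force has risen above the spring's. Now twisting clockwise while keeping some downward press.

Emit:
{"op": "move_arm", "data": {
  "increments": "0.001 0.0002 -0.0005 0.12 255; 0.001 0.0004 -0.0005 0.24 255; 0.001 0.0005 -0.0006 0.36 255; 0.001 0.0006 -0.0006 0.48 255; 0.001 0.0008 -0.0006 0.6 255",
  "force": 50
}}

```text
clock: 13.85
ee_pos: [0.528, 0.0137, 0.0706]
eef_rot: [0.537, 1.5, -0.53]
wrist_force: [-2.0, -4.7, 13.2]
width: 0.0137
```

```bash
python3 -c "
from h import *
inc([0.5273,.0133,.0708],np.radians(85.5))"
```

```text
inc [-0.0002 -0.0008 -0.0003] turn -0.603 | pos [0.528  0.0137 0.0706] yaw 50.93 tilt [0.005 0.003] F [-2.  -4.7 13.2] T [-1.11  0.56  0.14] w 0.0137 t 13.85 q7 0.44
```

Emit:
{"op": "move_arm", "data": {
  "increments": "0.0015 0.0002 0 0.12 255; 0.0015 0.0004 0 0.24 255; 0.0015 0.0005 -0.0001 0.36 255; 0.0015 0.0006 -0.0001 0.48 255; 0.0015 0.0008 -0.0002 0.6 255"
}}

```text
clock: 14.48
ee_pos: [0.5287, 0.0136, 0.0706]
eef_rot: [1.0, 1.326, -0.992]
wrist_force: [-5.5, -3.5, 20.1]
width: 0.0134
```

```bash
python3 -c "
from h import *
inc([0.5273,.0133,.0708],np.radians(85.5))"
```

```text
inc [-0.0002 -0.0015 -0.0001] turn -1.207 | pos [0.5287 0.0136 0.0706] yaw 16.32 tilt [0.006 0.002] F [-5.5 -3.5 20.1] T [-0.97  1.5   0.26] w 0.0134 t 14.47 q7 -0.08
```

Emit:
{"op": "move_arm", "data": {
  "increments": "0.001 0 0 0.07 255; 0.001 0.0001 0 0.14 255; 0.001 0.0002 0 0.2 255; 0.001 0.0003 0 0.26 255"
}}

```text
clock: 14.98
ee_pos: [0.5284, 0.0134, 0.0705]
eef_rot: [1.195, 1.216, -1.187]
wrist_force: [-7.6, -1.6, 17.4]
width: 0.0138
```

```bash
python3 -c "
from h import *
inc([0.5273,.0133,.0708],np.radians(85.5))"
```

```text
inc [-0.0003 -0.0011  0.0001] turn -1.469 | pos [0.5284 0.0134 0.0705] yaw 1.35 tilt [0.006 0.   ] F [-7.6 -1.6 17.4] T [-0.48  1.83  0.7 ] w 0.0138 t 14.97 q7 -0.3
```

Emit:
{"op": "move_arm", "data": {
  "increments": "0.001 0 0 0.05 255; 0.001 0 0 0.1 255; 0.001 0 0 0.1 255"
}}

```text
clock: 15.35
ee_pos: [0.5284, 0.0136, 0.0705]
eef_rot: [1.267, 1.168, -1.259]
wrist_force: [-4.6, -1.6, 16.1]
width: 0.0143
```

```bash
python3 -c "
from h import *
inc([0.5273,.0133,.0708],np.radians(85.5))
p,d,s=grab('wrist','w10')
inc([0.5273,.0133,.0708],np.radians(85.5))
p,d,s=grab('scene','scene10')
cv2.imwrite('pics/s10c.png',cv2.resize(cv2.cvtColor(p,cv2.COLOR_RGB2BGR)[110:230,220:380],None,fx=5,fy=5,interpolation=cv2.INTER_CUBIC))
inc([0.5273,.0133,.0708],np.radians(85.5))
"
```

```text
inc [-0.0003 -0.001   0.0004] turn -1.567 | pos [0.5284 0.0136 0.0705] yaw -4.26 tilt [ 0.006 -0.   ] F [-4.6 -1.6 16.1] T [-0.26  1.21  1.14] w 0.0143 t 15.35 q7 -0.38
inc [-0.0003 -0.001   0.0004] turn -1.566 | pos [0.5284 0.0136 0.0705] yaw -4.23 tilt [ 0.006 -0.   ] F [-6.  -1.7 14.9] T [-0.26  1.21  1.1 ] w 0.0144 t 15.4 q7 -0.38
inc [-0.0003 -0.001   0.0004] turn -1.566 | pos [0.5284 0.0136 0.0706] yaw -4.22 tilt [ 0.006 -0.   ] F [-5.3 -1.  15.4] T [-0.28  1.24  1.15] w 0.0142 t 15.45 q7 -0.38
```

View pics/w10.png

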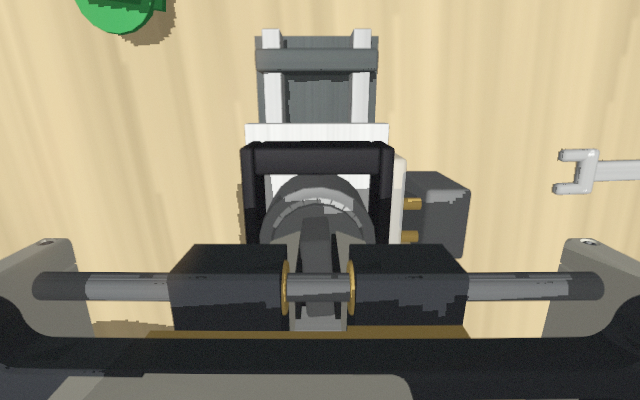

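View pics/s10c.png

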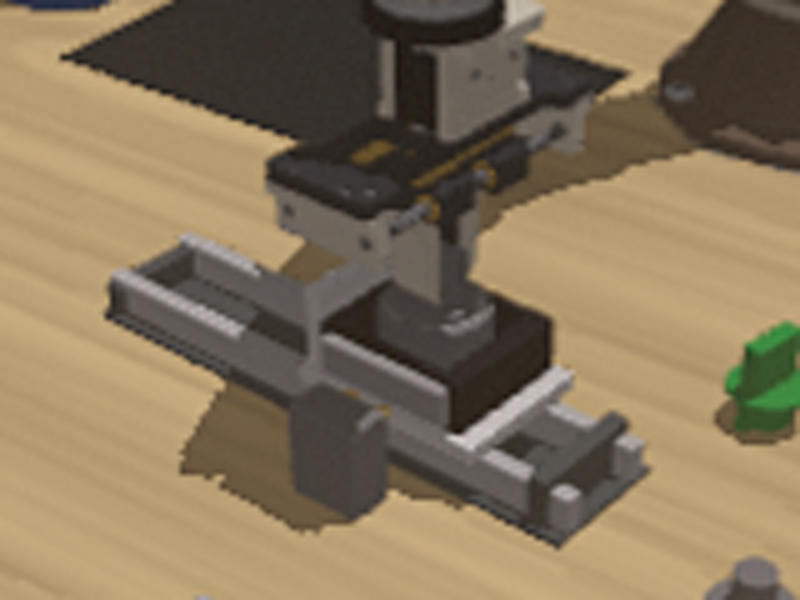

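```bash
python3 -c "
from h import *
z=np.load('pics/w10.npz');s={'ee_pos':z['ee'],'eef_rot':z['rot']}
c,C=cal('wrist',s);P=pts(c,C,z['d']);M=R.from_rotvec(s['eef_rot']).as_matrix();Q=(P-s['ee_pos'])@M
k=(abs(Q[...,0]+.0564)<.004)&(abs(Q[...,1])<.02)&(abs(Q[...,2])<.03);k[:, :290]=0;k[:,345:]=0
q=Q[k];print(len(q),q.min(0),q.max(0))
b=np.round(q[:,2],3)
for t in np.arange(-.022,.02,.004):
    g=q[(q[:,2]>=t)&(q[:,2]<t+.004)]
    if len(g)>5: print(round(t,3),len(g),g[:,1].min().round(4),g[:,1].max().round(4))
f=(abs(Q[...,0]+.0226)<.005)&(abs(Q[...,1])<.035)&(Q[...,2]<0)&(Q[...,2]>-.035);print('flange world z',np.median(P[f][:,2]))
p,d,s=grab('top','top10')
for i in range(4): vision.read_camera('scene')
inc([0.5273,.0133,.0708],np.radians(85.5))
# carrier leading plate position compare top5 vs top10
for t in ['top5','top10']:
    y=np.load(f'pics/{t}.npz');c,C=cal('top');P=pts(c,C,y['d']);Z=P[...,2];D=P[...,:2]-ST;a=D@XH;b=D@YH
    k=(abs(a)<.04)&(b>.03)&(b<.1)&(Z>.04)&(Z<.1);print(t,k.sum(),np.percentile(b[k],[50,95,99]))
cv2.imwrite('pics/t10c.png',cv2.resize(cv2.cvtColor(p,cv2.COLOR_RGB2BGR)[100:310,180:470],None,fx=2.7,fy=2.7,interpolation=0))
"
```

```text
1679 [-0.06038565 -0.01177372 -0.02047268] [-0.05241106  0.01280783  0.02012169]
-0.022 177 -0.0071 0.006
-0.018 263 -0.0076 0.0064
-0.014 426 -0.0118 0.0128
-0.01 262 -0.0086 0.0104
-0.006 133 -0.0063 0.008
0.01 151 -0.0052 0.0082
0.014 202 -0.0047 0.0087
0.018 65 -0.0048 0.0088
flange world z 0.09235759212246161
inc [-0.0003 -0.0011  0.0004] turn -1.566 | pos [0.5284 0.0136 0.0705] yaw -4.22 tilt [ 0.006 -0.   ] F [-4.9 -1.2 15.4] T [-0.3   1.27  1.14] w 0.0142 t 15.7 q7 -0.38
top5 309 [0.04563003 0.06086114 0.06300245]
top10 285 [0.04799968 0.06193085 0.06897112]
```

View pics/t10c.png

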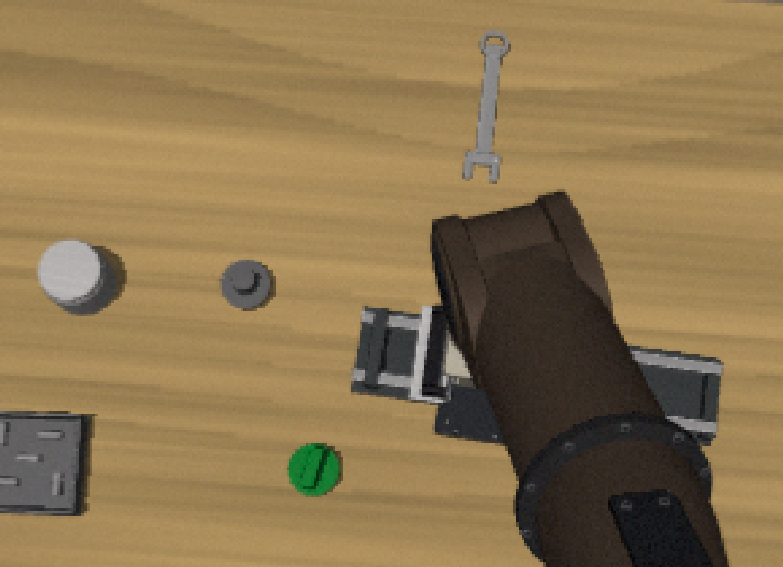

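The top view shows the plug at (246,285), the tin at (70,272), the spanner at (488,105) and the green piece at (314,469), all untouched. The flange top is at z = 0.092 (flush would be 0.093), and torque and pose are steady at the stop. Handing in.

```bash
python3 -c "
from station import robot
print(robot.finish_job())"
```

```text
the job is handed in; nothing more can be done
None
```

I pushed the carrier until it clicked into the station, then put the grey wing insert in the socket, pressed it flush and twisted it clockwise to its stop. I handed the job in at about 15.7 s, with the insert still gripped, pressed and turned.

**Last checks**
- **Carrier:** after the push, the socket sat about 1 mm from the expected station point. A nudge forwards met about 10 N, as expected in the detent. At the end the arm hid most of the carrier, so I could only check its leading end, which matched to about 1–2 mm.
- **Flush:** the flange top measured z = 0.092 m, against 0.093 m expected, with about 15 N of downward press.
- **Turn:** the tool turned 1.57 rad. The wing sits about 0.07 rad skewed in the grip, so the insert itself turned about 1.50 rad. Torque rose to a steady 1.1 N m, well above the spring's 0.13 N m, so it is at the stop.
- **Bystanders:** the plug, tin, spanner and green look-alike were not touched and look unmoved in the last top view.

**What disagreed or went wrong**
- **Fingertip position:** the text puts the fingertips 8 mm ahead of the TCP, but depth readings put them about 27–30 mm behind it. My first grasp closed on air above the wing because of this. I redid it using the measured offset.
- **Detent force:** the wrist force briefly reached about 32 N going over the detent bump, against the stated 9 N. That is under both force limits.

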